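# Pack up and clamp an axe head in the vise for filing

### The job

Set the axe head up in the vise for filing: lay the long packing block flat on the vise bed between the jaws, lengthwise along the jaws and centred on their width, then the short block centred on it and lengthwise the same way, then stand the axe head centred on the short block, edge up and its edge running along the jaws. Then push the sliding jaw home so that the axe head is held snugly against the fixed jaw, and leave it so. Do not shove aside or knock over the mug, the oil bottle or the tin.

Things in the scene. Friction and masses are not known exactly. Their poses are not given: they have to be found in the camera images.
- vise: grey vise, bolted down. Origin: underside. x points from sliding to fixed jaw (away from the robot), y along the jaws, in mm: flat bed, top at z = 20, x -150 to 100, 100 wide; fixed jaw 100 wide, gripping face at x = 40, back at 80; sliding jaw 90 wide, gripping face at x = -45 + joint value, its back 56 behind that; both jaws' tops at z = 70. Bolt lugs to y = +-78
- jaw (a joint): the vise's sliding jaw: 0 m wide open (85 mm between the jaws), grows as it slides towards the fixed jaw, up to 0.080 m; starts at 0 to 0.012. No screw: it slides when pushed from behind with about 4 N and stays where it is left. It meets the 32 mm thick axe head, itself against the fixed jaw, at 0.053
- jaw_back (a point): the middle of the sliding jaw's flat back (the face towards the robot, 90 mm wide, 50 mm high), 25 mm above the bed; push here towards the fixed jaw. The bed behind it is free. It moves with the jaw
- long_block: long packing block, plain pale wood: 28 (x) x 60 (y) x 18 mm (z), 60 g. Origin: centre of the underside. Lies flat
- short_block: short packing block, plain pale wood: 28 (x) x 36 (y) x 14 mm (z), 30 g. Origin: centre of the underside. Lies flat
- axe_head: steel axe head without handle, about 0.6 kg, standing on its poll (flat back), cutting edge up, 115 mm high. Origin: centre of the poll's underside; z up, y along the edge, x through its thickness. Poll 32 (x) x 56 mm (y), straight up to z = 43; thins to 18 mm at z = 70, 11 at 95, 3 at the edge (72 long). Symmetrical. Grip it across the thin cheeks, fingertips at z = 72 or higher
- mug: white mug, 76 mm across, 85 mm high, with a handle; a bystander. Origin: centre of the underside
- oil_bottle: amber oil bottle with a black cap, 52 mm across, 130 mm high; a bystander. Origin: centre of the underside
- tin: low closed steel tin, 68 mm across, 60 mm high; a bystander. Origin: centre of the underside
Mind the look-alikes: they are no part of the job. What is shaped like the short_block but blue, green or red is not meant.

How it is judged (in metres and radians):
On the way, in this order (a step that is already met when the one before it is completed fails the run):
1. the long block lies flat on the vise bed between the jaws, lengthwise along them, centred within 15 mm, released (z of long_block in the frame of vise between 0.017 and 0.024 m and y of long_block in the frame of vise between -0.015 and 0.015 m and x of long_block in the frame of vise between -0.035 and 0.032 m and angle between the y axis of long_block and the y axis of vise, either way round below 0.15 rad and angle between long_block's own z axis and vertical below 0.08 rad and contact force between long_block and the fingers below 0.3 N), for 0.2 s.
2. the short block lies flat on the long block, centred within 14 mm, released (z of long_block in the frame of vise between 0.017 and 0.024 m and y of long_block in the frame of vise between -0.015 and 0.015 m and x of long_block in the frame of vise between -0.035 and 0.032 m and angle between the y axis of each of long_block, short_block and the y axis of vise, either way round below 0.15 rad and angle between each of long_block, short_block's own z axis and vertical below 0.08 rad and z of short_block in the frame of vise between 0.034 and 0.042 m and horizontal distance between short_block and long_block below 0.014 m and contact force between short_block and the fingers below 0.3 N), for 0.2 s.
3. the axe head stands edge up on the short block, centred within 14 mm, edge along the jaws, released (z of long_block in the frame of vise between 0.017 and 0.024 m and y of long_block in the frame of vise between -0.015 and 0.015 m and x of long_block in the frame of vise between -0.035 and 0.032 m and angle between the y axis of each of long_block, short_block, axe_head and the y axis of vise, either way round below 0.15 rad and angle between each of long_block, short_block, axe_head's own z axis and vertical below 0.08 rad and z of short_block in the frame of vise between 0.034 and 0.042 m and horizontal distance between short_block and long_block below 0.014 m and z of axe_head in the frame of vise between 0.048 and 0.056 m and horizontal distance between axe_head and short_block below 0.014 m and contact force between axe_head and the fingers below 0.3 N), for 0.2 s.
4. the sliding jaw is pushed home, holding the axe head against the fixed jaw (z of long_block in the frame of vise between 0.017 and 0.024 m and y of long_block in the frame of vise between -0.015 and 0.015 m and x of long_block in the frame of vise between -0.035 and 0.032 m and angle between the y axis of each of long_block, short_block, axe_head and the y axis of vise, either way round below 0.15 rad and angle between each of long_block, short_block, axe_head's own z axis and vertical below 0.08 rad and z of short_block in the frame of vise between 0.034 and 0.042 m and horizontal distance between short_block and long_block below 0.014 m and z of axe_head in the frame of vise between 0.048 and 0.056 m and horizontal distance between axe_head and short_block below 0.014 m and value of joint jaw above 0.05 m and x of axe_head in the frame of vise between 0.019 and 0.029 m and y of axe_head in the frame of vise between -0.015 and 0.015 m), for 0.2 s.
At the end, for the whole second after the job is handed in: In the vise, flat, upright and along the jaws (within 0.15 rad): long block on the bed, short block on it, axe head edge up on that, each within 14 mm of the one below and 15 mm of the jaws' middle; axe head against the fixed jaw (5 mm), sliding jaw at 0.050 m or more; at rest (all of step 4 and linear speed of each of long_block, short_block, axe_head below 0.02 m/s); the robot touches nothing.
It fails at once if the mug is moved more than 30 mm or tipped (distance of mug from where it was at the start of the episode above 0.03 m or angle between mug's own z axis and vertical above 0.4 rad).
It fails at once if the oil bottle is moved more than 30 mm or tipped (distance of oil_bottle from where it was at the start of the episode above 0.03 m or angle between oil_bottle's own z axis and vertical above 0.4 rad).
It fails at once if the tin is moved more than 30 mm or tipped (distance of tin from where it was at the start of the episode above 0.03 m or angle between tin's own z axis and vertical above 0.4 rad).
It also fails if it takes over 112 s, if anything falls off the work surface, if the arm or the gripper's body presses on something with over 40 N, if the wrist force passes 120 N, or if a joint passes its speed limit or range.

### The arm

A 6-joint arm with a two-finger parallel gripper is mounted at the origin on the work surface. World frame = base frame: x ahead of the robot, y to its left, z up, the work surface at z = 0. Lengths are in mm, angles in degrees, forces in N, time in s.
With the tool pointing down it reaches from about 300 to 850 mm from the base axis. Payload 4.2 kg.
Tool frame: the origin (TCP) lies at the very end of the fingers, on their centre line; the grasp point (between the pads) lies 19 mm behind it (env.grip_depth is the distance from the TCP to the grasp point, in mm); y points along the fingers, z is the direction in which the jaws open and shut, and the axes are right-handed (so a half turn about y gives the same grasp; the last joint's range is limited). The gripper opens to 91 mm and grips with 3 to 60 N. Pads are 32 mm wide; open, the fingers measure 118 mm over their backs; the gripper's body (76 mm by 178 mm) begins 60 mm behind the grasp point.
Start: joints at [64.114, 18.312, 89.639, -0, 72.044, -1.146], TCP at [240.645, 522.238, 213.976] pointing down, gripper open.
Joint ranges: [-177.97, 177.97], [-48.28, 115.42], [12.27, 149.76], [-77.06, 257.06], [2.81, 150.46], [-146.56, 146.56]. Speed limits (degrees/s): [147.25, 147.25, 180, 180, 180, 180].

### API

Orientations are given as [roll, pitch, yaw] about the fixed x, y, z axes, in that order (R = Rz(yaw) Ry(pitch) Rx(roll)).
In Python, from workcell import state, imaging, job, env gives the robot as it stands.
- The arm moves only by the shell command python3 -m pendant 'ROWS' [FORCE]. ROWS is JSON, a list of rows, each an object with "delta_pos": the shift along the tool's x, y, z in cm, a list of three; "twist": the turn, a rotation vector about the tool's x, y, z in degrees, a list of three; "grip": the opening in per cent of the stroke, from 0 (shut) to 100 (fully open). In form: [{"delta_pos": [tx, ty, tz], "twist": [wx, wy, wz], "grip": grip}, ...]. A call has exactly 5 rows; each row is the pose to reach, as a shift and turn from the pose commanded when the call began, along the tool's axes at that moment; what a row does not reach only later rows make up. A row lasts 1/10 s, in which the tool goes at most 50 mm and 8.59 degrees, less where a joint would pass 70% of its speed; a pose out of reach is approached as far as the arm can. A call with a gripper value outside its range is refused whole. The fingers move at their own pace and stop on an object; FORCE is the grip in N (left out, the last holds). Time passes only in rows, so rows that repeat a pose let the fingers close, or fill a call up. It gives the time, the measured TCP pose, the force and the opening at its end, in the units of the state.
- state(): the state, without advancing time (a new reading comes with each control period).
- imaging.grab_frame(name): name is "side" or "top"; returns (picture, depth): 480x640x3 uint8, red, green, blue; 480x640 float32, mm along the optical axis (not along the pixel's ray), 0 where there is no reading.
- imaging.camera_info(name): a dict with "fx", "fy", "cx", "cy" (pixels), "R" (3x3) and "t" (3): a world point X has camera coordinates R X + t. Camera axes: x right, y down, z forward; pixel columns grow to the right and rows downward; lengths in mm; the calibration is good to about 2 mm. A picture is of the moment at which its call begins. camera_info takes no time and is no camera call.
- job.job_done(): hands the job in, once; it reports no verdict.
The state is a dict: "time_s": time; "qpos": joint angles; "qvel": joint speeds; "effort": joint torques, N m; "ee_pos": TCP position; "ee_rot": TCP orientation; "force": force on the tool from outside, world axes, zero at the start; "torque": the same for the moment, N m; "gripper_width": finger opening in mm.
Only numpy, scipy, OpenCV 4.12 (cv2) and the standard library are available. Lean on these libraries where they do the work, as an engineer would, in place of code of your own. Each camera call takes 0.05 s, during which the arm holds its last target.

## Working session

There is one attempt and no reset: what is moved stays moved. The work goes in short steps, Python scripts to look and compute and a shell command to move; the robot and the scene stay as the last step left them, time stands still between calls to the robot, and variables do not carry over. Pictures are saved under pics/ and viewed, and the job is handed in when it is done.

```bash
ls; mkdir -p pics
python3 - <<'E'
from workcell import state, imaging, job, env
import cv2,numpy as np
print(state())
for n in("top","side"):
    p,d=imaging.grab_frame(n); cv2.imwrite(f"pics/{n}0.png",p[:,:,::-1]); np.save(f"pics/{n}0.npy",d)
    print(n,imaging.camera_info(n))
E
```

```text
pics
{'time_s': 0.0, 'qpos': array([ 6.41149199e+01,  1.83495852e+01,  8.97064606e+01,  2.07798752e-03,
        7.20430697e+01, -1.14440307e+00]), 'qvel': array([ 0.02624467,  0.02410858, -0.01901092, -0.01534191,  0.03272083,
        0.04789837]), 'effort': array([ 1.39107178e-03, -4.12469459e+01, -2.31973279e+01,  7.28247198e-02,
        4.57341224e-02, -1.39475374e-04]), 'ee_pos': array([240.39898256, 521.7788258 , 213.14051749]), 'ee_rot': array([-9.00990562e+01,  3.95482065e-03, -2.47413228e+01]), 'force': array([ 0.34760789, -0.59970854,  0.17180511]), 'torque': array([ 0.00330439, -0.03042809,  0.00809748]), 'gripper_width': 91.12166586553693}
top {'fx': 467.7596507259158, 'fy': 467.7596507259158, 'cx': 320.2518565455344, 'cy': 236.02205315370637, 'R': array([[ 0.01326444, -0.9998959 ,  0.00567907],
       [-0.99618779, -0.01370456, -0.08615146],
       [ 0.08622032, -0.00451467, -0.99626587]]), 't': array([ -44.97814658,  515.49064201, 1219.12414596])}
side {'fx': 482.4534626823781, 'fy': 482.4534626823781, 'cx': 315.44087466447377, 'cy': 235.44390232031427, 'R': array([[ 0.93757577, -0.34719133,  0.02024511],
       [-0.18089046, -0.53655025, -0.82425267],
       [ 0.2970359 ,  0.76913718, -0.56586011]]), 't': array([-483.04598285,  136.13814158, 1238.85297376])}
```

View pics/top0.png

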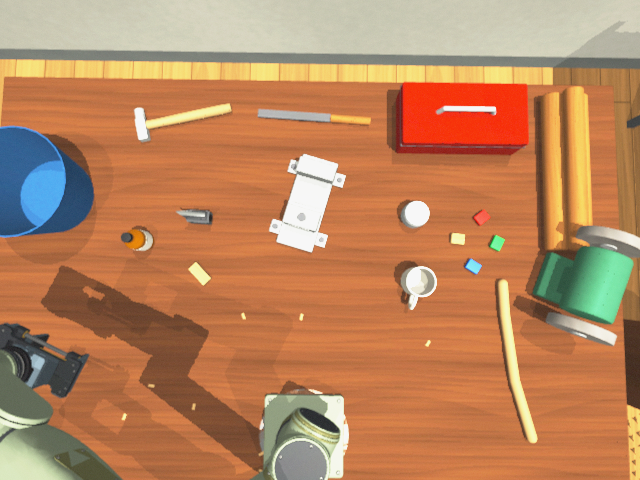

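View pics/side0.png

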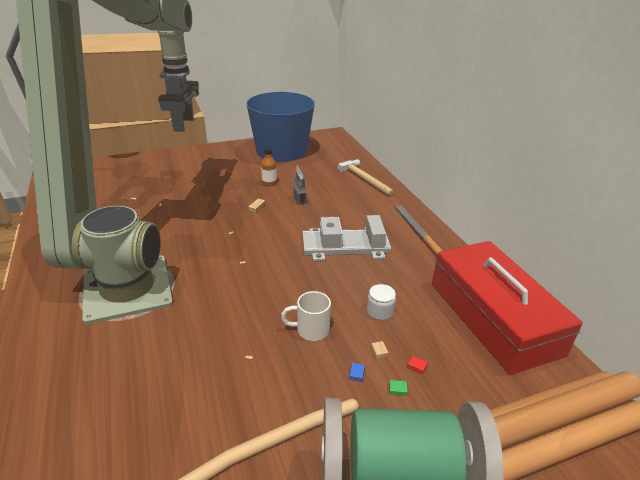

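The top view shows a pale long bar at (200,273), a pale short block at (457,239), the axe at (195,215) and the vise at (308,203). The look-alikes are blue (473,266), red (482,217) and green (497,243). Next I'll take close crops.

Run:
```python
import cv2,numpy as np
p=cv2.imread("pics/top0.png")
def c(x,y,w,h,s): return cv2.resize(p[y:y+h,x:x+w],None,fx=s,fy=s,interpolation=cv2.INTER_CUBIC)
cv2.imwrite("pics/c_vise.png",c(260,145,100,115,5)) 
a=c(165,195,70,100,6);b=c(440,200,66,100,6)
cv2.imwrite("pics/c_blocks.png",np.hstack([a[:600],b[:600]])[:, :800])
```

```text
(no output)
```

View pics/c_vise.png

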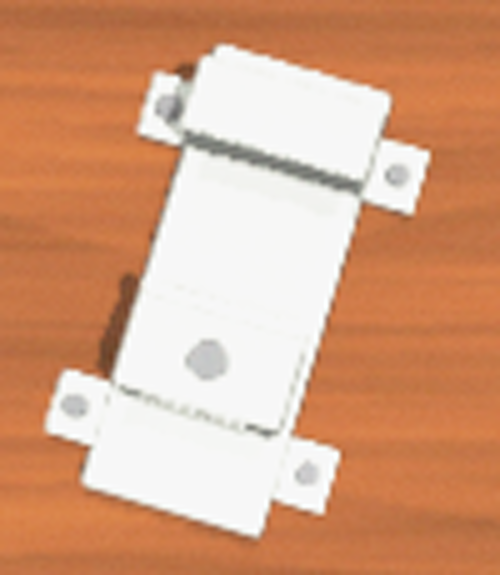

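View pics/c_blocks.png

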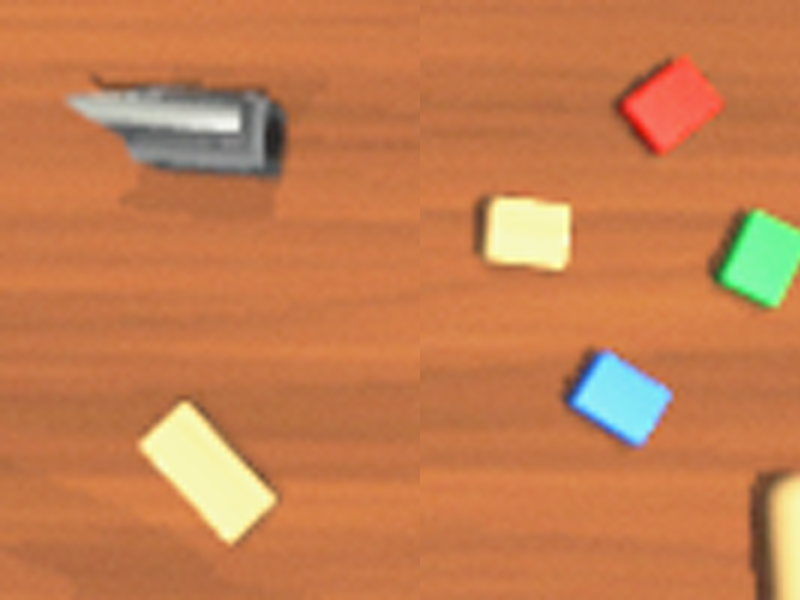

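```bash
cat > h.py <<'E'
import cv2,numpy as np
from workcell import state, imaging
def cam(n):
    c=imaging.camera_info(n); return c,np.array(c["R"]),np.array(c["t"])
def pix2plane(n,u,v,z):
    c,R,t=cam(n); d=R.T@np.array([(u-c["cx"])/c["fx"],(v-c["cy"])/c["fy"],1.]); o=-R.T@t
    return o+d*(z-o[2])/d[2]
def cloud(n,d):
    c,R,t=cam(n); v,u=np.mgrid[:480,:640]
    P=np.stack([(u-c["cx"])/c["fx"]*d,(v-c["cy"])/c["fy"]*d,d],-1)
    return (P-t)@R   # R^T(P-t)
def proj(n,X):
    c,R,t=cam(n); q=(R@np.array(X).T).T+t
    return np.stack([q[:,0]/q[:,2]*c["fx"]+c["cx"],q[:,1]/q[:,2]*c["fy"]+c["cy"]],-1)
def rect(W,m):
    r=cv2.minAreaRect(W[m][:,:2].astype(np.float32)); return r, m.sum()
E
python3 - <<'E'
from h import *
d=np.load("pics/top0.npy"); W=cloud("top",d); U=np.mgrid[:480,:640]
def box(x0,y0,x1,y1): 
    m=np.zeros((480,640),bool); m[y0:y1,x0:x1]=1; return m&(d>0)
z=W[...,2]
for nm,b,lo,hi in [("long",(180,255,220,292),12,26),("short",(445,228,470,250),8,22),("axe",(170,200,220,230),100,125),("axe_all",(170,200,220,230),15,130),("visetop",(255,140,360,260),62,80),("bed",(255,140,360,260),13,28),
  ("mug",(390,255,445,315),70,95),("tin",(395,195,435,235),50,70),("bottle",(110,220,160,260),20,140)]:
    m=box(*b)&(z>lo)&(z<hi); r,n=rect(W,m); print(nm,n,np.round(r[0],1),np.round(r[1],1),round(r[2],1),"z",np.percentile(z[m],[5,50,95]).round(1),"mean",W[m].mean(0).round(1))
# visetop components
m=(box(255,140,360,260)&(z>62)&(z<80)).astype(np.uint8); k,l=cv2.connectedComponents(m)
for i in range(1,k):
    if (l==i).sum()>30: r,n=rect(W,l==i);print("vt",n,np.round(r[0],1),np.round(r[1],1),round(r[2],1), cv2.boxPoints(r).round(0).tolist())
def src(c,s,o): return [((x+.5)/s-.5+o[0],(y+.5)/s-.5+o[1]) for x,y in c]
L=[pix2plane("top",*q,18)[:2] for q in src([(185,403),(277,497),(232,544),(140,444)],6,(165,195))]
S=[pix2plane("top",*q,14)[:2] for q in src([(68,196),(151,203),(148,271),(63,265)],6,(440,200))]
for Q in(L,S):
    Q=np.array(Q);print(Q.round(1).tolist(),Q.mean(0).round(1),[(np.linalg.norm(Q[i]-Q[(i+1)%4]).round(1),np.degrees(np.arctan2(*(Q[i]-Q[(i+1)%4])[::-1])).round(1)) for i in range(4)])
V=[pix2plane("top",*q,20)[:2] for q in src([(82,487),(262,537)],5,(260,145))]
print("bednear",V, np.mean(V,0),np.degrees(np.arctan2(*(V[0]-V[1])[::-1])),np.linalg.norm(V[0]-V[1]))
c,R,t=cam("top");print("cam",-R.T@t); c,R,t=cam("side");print("cam",-R.T@t)
E
```

```text
long 243 [412.  280.3] [60.1 28.5] 43.8 z [13.2 16.7 20.5] mean [412.  279.7  16.6]
short 141 [ 514.7 -406.3] [35.9 27.9] 83.0 z [ 9.5 13.4 17.7] mean [ 514.2 -405.7   13.4]
axe 96 [561.4 283.2] [71.9  9.1] 86.5 z [101.2 109.7 116. ] mean [560.9 284.  109.2]
axe_all 377 [561.5 283.2] [71.9 32.4] 87.1 z [ 26.2  68.4 113.7] mean [557.8 278.7  72.6]
visetop 1349 [621.   -6.2] [100.  180.4] 73.9 z [64.6 69.  73. ] mean [616.5  -5.5  68.9]
bed 2027 [605.9  -2.2] [154.  250.1] 74.1 z [14.4 18.8 23.1] mean [590.5   0.6  18.7]
mug 236 [ 397.1 -292.8] [80.5 74.9] 23.8 z [71.7 82.6 87.1] mean [ 394.8 -291.    80.9]
tin 472 [ 575.2 -287.2] [63.2 60.1] 89.2 z [53.7 58.9 63. ] mean [ 574.9 -287.2   58.8]
bottle 510 [496.4 428.7] [44.7 51.9] 84.9 z [ 28.9  85.9 129.5] mean [494.9 422.4  83.3]
vt 592 [687.2 -25.5] [100.3  41.6] 72.7 [[652.0, -67.0], [692.0, -80.0], [722.0, 16.0], [682.0, 29.0]]
vt 757 [561.4  10.7] [89.8 56.7] 74.2 [[522.0, -25.0], [576.0, -40.0], [601.0, 46.0], [546.0, 62.0]]
[[443.5, 291.5], [402.8, 249.6], [382.0, 268.6], [425.2, 310.6]] [413.4 280.1] [(np.float64(58.5), np.float64(45.8)), (np.float64(28.2), np.float64(-42.5)), (np.float64(60.3), np.float64(-135.9)), (np.float64(26.5), np.float64(133.7))]
[[531.7, -387.8], [529.1, -424.9], [498.7, -423.2], [500.8, -385.3]] [ 515.1 -405.3] [(np.float64(37.2), np.float64(85.9)), (np.float64(30.5), np.float64(-3.3)), (np.float64(38.0), np.float64(-93.3)), (np.float64(31.0), np.float64(175.3))]
bednear [array([498.71217557,  79.24166884]), array([473.44175593, -16.70956692])] [486.07696575  31.26605096] 75.24521580653649 99.22315129116205
cam [ 409.00882124  -32.40494791 1259.23747659]
cam [  109.53449004 -1047.51231018   823.00902866]
```

Choice: the pale short block at (457,239) is plain wood and the blue, red and green ones are not meant. The long block is at (200,273), the axe at (195,215).

From depth, the vise origin is about (629.7, -9.1) at yaw -15.9, and the jaw is at about 2 mm.

```bash
cat >> h.py <<'E'
from scipy.spatial.transform import Rotation as Ro
VO=np.array([629.7,-9.1]); VY=-15.9
def vise(x,y):
    a=np.radians(VY); return VO+np.array([x*np.cos(a)-y*np.sin(a),x*np.sin(a)+y*np.cos(a)])
def invvise(p):
    a=np.radians(VY); d=np.array(p)[:2]-VO; return np.array([d[0]*np.cos(a)+d[1]*np.sin(a),-d[0]*np.sin(a)+d[1]*np.cos(a)])
def plan(p,yaw,R0=None,p0=None):
    s=state(); R0=Ro.from_euler('xyz',s["ee_rot"],degrees=True) if R0 is None else R0
    p0=s["ee_pos"] if p0 is None else p0
    R1=Ro.from_euler('xyz',[-90,0,yaw],degrees=True)
    print("t",round(s["time_s"],2),"pos",s["ee_pos"].round(1),"rot",s["ee_rot"].round(1),"w",round(s["gripper_width"],1),"F",s["force"].round(1))
    print("delta cm",(R0.inv().apply(np.array(p)-p0)/10).round(2),"twist",np.degrees((R0.inv()*R1).as_rotvec()).round(1))
E
python3 -c "
from h import *
plan([412,280,120],-46)"
```

```text
t 0.1 pos [240.4 521.8 213.2] rot [-90.1  -0.  -24.7] w 91.2 F [ 0.  -0.2 -0.5]
delta cm [ 25.7    9.35 -14.77] twist [ 0.1 21.3  0. ]
```

```bash
python3 -m pendant '[{"delta_pos":[5,0,-3],"twist":[0,7,0],"grip":100},{"delta_pos":[10,2,-6],"twist":[0,14,0],"grip":100},{"delta_pos":[15,4,-9],"twist":[0,21.3,0],"grip":100},{"delta_pos":[20,6,-12],"twist":[0,21.3,0],"grip":100},{"delta_pos":[25.7,9,-14.8],"twist":[0,21.3,0],"grip":100}]' 30; python3 -c "
from h import *
plan([412,280,60],-46)"
```

```text
time_s: 0.6
ee_pos: [377.7, 324.7, 147.9]
ee_rot: [-90.0, -0.0, -46.0]
force: [0.5, 1.3, 0.2]
gripper_width: 91.3
t 0.6 pos [377.7 324.7 147.9] rot [-90.  -0. -46.] w 91.3 F [0.5 1.3 0.2]
delta cm [ 5.59  8.79 -0.64] twist [-0. -0.  0.]
```

```bash
python3 -m pendant '[{"delta_pos":[2,3,-0.3],"twist":[0,0,0],"grip":100},{"delta_pos":[4,6,-0.5],"twist":[0,0,0],"grip":100},{"delta_pos":[5.6,8.8,-0.6],"twist":[0,0,0],"grip":100},{"delta_pos":[5.6,8.8,-0.6],"twist":[0,0,0],"grip":100},{"delta_pos":[5.6,8.8,-0.6],"twist":[0,0,0],"grip":100}]'; python3 -c "
from h import *
plan([412,280,3],-46)"
```

```text
time_s: 1.1
ee_pos: [411.5, 281.9, 60.3]
ee_rot: [-90.0, 0.0, -46.1]
force: [0.4, 0.7, 0.7]
gripper_width: 91.4
t 1.1 pos [411.5 281.9  60.3] rot [-90.    0.  -46.1] w 91.4 F [0.4 0.7 0.7]
delta cm [ 0.18  5.73 -0.1 ] twist [ 0.  -0.1 -0. ]
```

```bash
python3 -m pendant '[{"delta_pos":[0.15,3,-0.1],"twist":[0,0,0],"grip":100},{"delta_pos":[0.15,5.7,-0.1],"twist":[0,0,0],"grip":100},{"delta_pos":[0.15,5.7,-0.1],"twist":[0,0,0],"grip":100},{"delta_pos":[0.15,5.7,-0.1],"twist":[0,0,0],"grip":50},{"delta_pos":[0.15,5.7,-0.1],"twist":[0,0,0],"grip":50}]' 30;python3 -m pendant '[{"delta_pos":[0,0,0],"twist":[0,0,0],"grip":50},{"delta_pos":[0,0,0],"twist":[0,0,0],"grip":50},{"delta_pos":[0,0,0],"twist":[0,0,0],"grip":50},{"delta_pos":[0,-3,0],"twist":[0,0,0],"grip":50},{"delta_pos":[0,-8,0],"twist":[0,0,0],"grip":50}]' 30; python3 -c "
from h import *
plan([*vise(17,0),140],VY)"
```

```text
time_s: 1.6
ee_pos: [413.1, 281.4, 5.2]
ee_rot: [-89.8, -0.0, -46.0]
force: [-0.3, -0.9, -0.4]
gripper_width: 78.0
time_s: 2.1
ee_pos: [409.7, 278.6, 81.7]
ee_rot: [-90.5, 0.1, -46.0]
force: [0.6, -0.2, -0.8]
gripper_width: 59.8
t 2.1 pos [409.7 278.6  81.7] rot [-90.5   0.1 -46. ] w 59.8 F [ 0.6 -0.2 -0.8]
delta cm [37.44 -5.86 -3.32] twist [  0.4 -30.1  -0.2]
```

```bash
python3 -m pendant '[{"delta_pos":[4,-4,-0.5],"twist":[0,-6,0],"grip":50},{"delta_pos":[8.5,-5.9,-1],"twist":[0,-12,0],"grip":50},{"delta_pos":[13,-5.9,-1.5],"twist":[0,-18,0],"grip":50},{"delta_pos":[17,-5.9,-2],"twist":[0,-24,0],"grip":50},{"delta_pos":[21,-5.9,-2.4],"twist":[0,-30.1,0],"grip":50}]' 30; python3 -c "
from h import *
plan([*vise(17,0),140],VY)"
```

```text
time_s: 2.6
ee_pos: [541.1, 110.5, 142.7]
ee_rot: [-90.0, -0.0, -15.7]
force: [1.3, -0.0, -0.9]
gripper_width: 60.0
t 2.6 pos [541.1 110.5 142.7] rot [-90.   -0.  -15.7] w 60.0 F [ 1.3 -0.  -0.9]
delta cm [13.47  0.27 -9.12] twist [-0.   0.2  0. ]
```

```bash
python3 -m pendant '[{"delta_pos":[4,0,-2.7],"twist":[0,0,0],"grip":50},{"delta_pos":[8,0,-5.4],"twist":[0,0,0],"grip":50},{"delta_pos":[12,0,-8.2],"twist":[0,0.2,0],"grip":50},{"delta_pos":[13.4,0.2,-9.1],"twist":[0,0.2,0],"grip":50},{"delta_pos":[13.4,0.2,-9.1],"twist":[0,0.2,0],"grip":50}]' 30
python3 - <<'E'
from h import *
plan([*vise(17,0),32],VY)
for n in("top","side"):
    p,d=imaging.grab_frame(n); np.save(f"pics/{n}1.npy",d)
    o=(235,120,160,150) if n=="top" else (270,150,160,120)
    cv2.imwrite(f"pics/{n}1.png",cv2.resize(p[o[1]:o[1]+o[3],o[0]:o[0]+o[2],::-1],None,fx=4,fy=4,interpolation=cv2.INTER_CUBIC))
E
```

```text
time_s: 3.1
ee_pos: [645.0, -14.1, 139.2]
ee_rot: [-90.0, 0.1, -16.3]
force: [0.3, 0.1, -0.6]
gripper_width: 60.0
t 3.1 pos [645.  -14.1 139.2] rot [-90.    0.1 -16.3] w 60.0 F [ 0.3  0.1 -0.6]
delta cm [ 0.1  10.72  0.06] twist [ 0.  -0.4 -0.1]
```

View pics/side1.png

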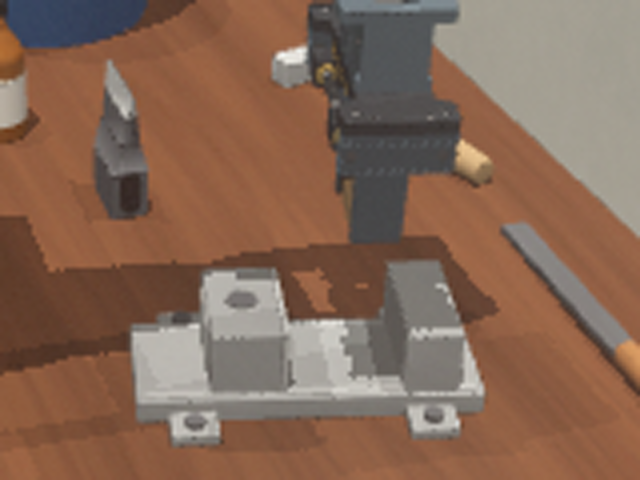

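```bash
python3 -m pendant '[{"delta_pos":[0.1,4,0.05],"twist":[0,-0.4,0],"grip":50},{"delta_pos":[0.1,7,0.05],"twist":[0,-0.4,0],"grip":50},{"delta_pos":[0.1,10,0.05],"twist":[0,-0.4,0],"grip":50},{"delta_pos":[0.1,10.7,0.05],"twist":[0,-0.4,0],"grip":50},{"delta_pos":[0.1,10.7,0.05],"twist":[0,-0.4,0],"grip":50}]' 30;python3 -m pendant '[{"delta_pos":[0,0.3,0],"twist":[0,0,0],"grip":50},{"delta_pos":[0,0.5,0],"twist":[0,0,0],"grip":50},{"delta_pos":[0,0.6,0],"twist":[0,0,0],"grip":50},{"delta_pos":[0,0.7,0],"twist":[0,0,0],"grip":50},{"delta_pos":[0,0.8,0],"twist":[0,0,0],"grip":50}]' 30; python3 -c "
from h import *
plan([*vise(17,0),24],VY)"
```

```text
time_s: 3.7
ee_pos: [644.1, -10.5, 32.8]
ee_rot: [-90.0, 0.1, -15.7]
force: [0.5, 0.7, -0.8]
gripper_width: 59.7
time_s: 4.2
ee_pos: [645.7, -11.9, 25.7]
ee_rot: [-90.0, -0.0, -15.7]
force: [0.6, -0.4, -0.2]
gripper_width: 59.8
t 4.2 pos [645.7 -11.9  25.7] rot [-90.   -0.  -15.7] w 59.8 F [ 0.6 -0.4 -0.2]
delta cm [ 0.09  0.17 -0.17] twist [-0.   0.2  0. ]
```

```bash
python3 -m pendant '[{"delta_pos":[0,0.1,0],"twist":[0,0,0],"grip":50},{"delta_pos":[0,0.2,0],"twist":[0,0,0],"grip":50},{"delta_pos":[0,0.3,-0.1],"twist":[0,0,0],"grip":50},{"delta_pos":[0,0.4,-0.1],"twist":[0,0,0],"grip":50},{"delta_pos":[0,0.4,-0.1],"twist":[0,0,0],"grip":50}]' 30; python3 -c "
from h import *
for i in range(3): print(state()['ee_pos'],state()['force'])"
```

```text
time_s: 4.7
ee_pos: [645.5, -11.9, 24.3]
ee_rot: [-89.9, -0.1, -15.8]
force: [-4.7, 3.4, 15.5]
gripper_width: 60.0
[645.54721209 -11.90790834  24.34331807] [-4.66788309  3.35811434 15.45105794]
[645.54721209 -11.90790834  24.34331807] [-4.66788309  3.35811434 15.45105794]
[645.54721209 -11.90790834  24.34331807] [-4.66788309  3.35811434 15.45105794]
```

```bash
python3 -m pendant '[{"delta_pos":[0,-0.15,0],"twist":[0,0,0],"grip":50},{"delta_pos":[0,-0.15,0],"twist":[0,0,0],"grip":70},{"delta_pos":[0,-0.15,0],"twist":[0,0,0],"grip":80},{"delta_pos":[0,-0.15,0],"twist":[0,0,0],"grip":100},{"delta_pos":[0,-0.15,0],"twist":[0,0,0],"grip":100}]' 30; python3 -m pendant '[{"delta_pos":[0,0,0],"twist":[0,0,0],"grip":100},{"delta_pos":[0,-3,0],"twist":[0,0,0],"grip":100},{"delta_pos":[0,-8,0],"twist":[0,0,0],"grip":100},{"delta_pos":[0,-13,0],"twist":[0,0,0],"grip":100},{"delta_pos":[0,-15,0],"twist":[0,0,0],"grip":100}]' 30; python3 -c "
from h import *
plan([515,-406,180],-6.5)"
```

```text
time_s: 5.2
ee_pos: [645.0, -12.9, 22.3]
ee_rot: [-90.0, 0.0, -15.7]
force: [-0.9, 0.5, -0.3]
gripper_width: 85.2
time_s: 5.7
ee_pos: [647.5, -12.9, 178.5]
ee_rot: [-89.9, -0.5, -15.7]
force: [0.5, 0.3, -0.4]
gripper_width: 91.4
t 5.7 pos [647.5 -12.9 178.5] rot [-89.9  -0.5 -15.7] w 91.4 F [ 0.5  0.3 -0.4]
delta cm [ -2.09  -0.26 -41.43] twist [-0.1 -9.2  0.5]
```

```bash
python3 -m pendant '[{"delta_pos":[-0.2,0,-5],"twist":[0,-3,0],"grip":100},{"delta_pos":[-0.5,0,-10],"twist":[0,-6,0],"grip":100},{"delta_pos":[-1,0,-15],"twist":[0,-9.2,0],"grip":100},{"delta_pos":[-1.5,0,-20],"twist":[0,-9.2,0],"grip":100},{"delta_pos":[-2,-0.2,-25],"twist":[0,-9.2,0],"grip":100}]' 30; python3 -m pendant '[{"delta_pos":[0,0,-4],"twist":[0,0,0],"grip":100},{"delta_pos":[0,0,-8],"twist":[0,0,0],"grip":100},{"delta_pos":[0,0,-12],"twist":[0,0,0],"grip":100},{"delta_pos":[-1,0,-14],"twist":[0,0,0],"grip":100},{"delta_pos":[-1,0,-14],"twist":[0,0,0],"grip":100}]' 30
python3 - <<'E'
from h import *
plan([515,-406,60],-6.5)
p,d=imaging.grab_frame("top"); np.save("pics/top2.npy",d);cv2.imwrite("pics/top2.png",p[:,:,::-1])
W=cloud("top",d); z=W[...,2]
m=np.zeros((480,640),bool); m[150:245,270:350]=1
p=p.astype(int); wood=m&(p[...,0]-p[...,2]>40)&(z>28)&(z<48)
r,n=rect(W,wood); print(n,r, invvise(r[0]))
cv2.imwrite("pics/top2c.png",cv2.resize(cv2.imread("pics/top2.png")[145:260,255:365],None,fx=5,fy=5,interpolation=cv2.INTER_CUBIC))
E
```

```text
time_s: 6.2
ee_pos: [557.3, -248.7, 174.5]
ee_rot: [-90.0, 0.0, -6.5]
force: [0.8, -0.1, -0.0]
gripper_width: 91.5
time_s: 6.7
ee_pos: [530.9, -387.9, 174.2]
ee_rot: [-90.0, 0.1, -6.8]
force: [0.6, 0.0, -0.2]
gripper_width: 91.0
t 6.7 pos [ 530.9 -387.9  174.2] rot [-90.    0.1  -6.8] w 91.0 F [ 0.6  0.  -0.2]
delta cm [-1.35 11.42 -1.98] twist [ 0.  -0.3 -0.1]
239 ((643.009765625, -13.5374755859375), (59.646873474121094, 28.283395767211914), 74.68627166748047) [14.01623877 -0.62137059]
```

View pics/top2c.png

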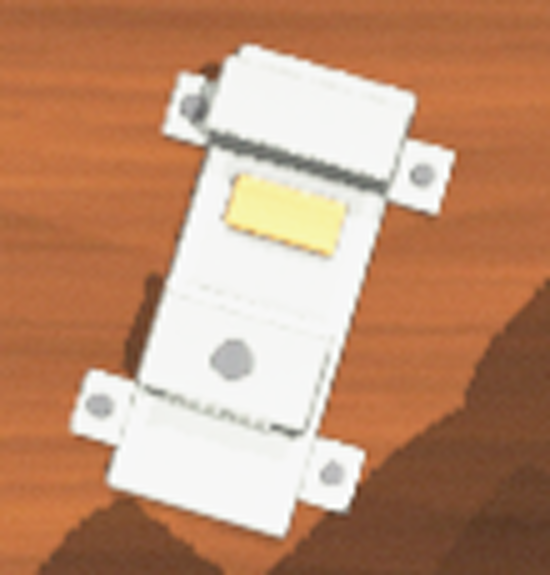

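The long block lies between the jaws at vise (14, -0.6) mm, 0.6° off the jaw line. Next is the short block, with a reduced opening to clear its coloured neighbours.

```bash
python3 -m pendant '[{"delta_pos":[-0.7,4,-1],"twist":[0,0,0],"grip":66},{"delta_pos":[-1.35,8,-2],"twist":[0,0,0],"grip":66},{"delta_pos":[-1.35,11.4,-2],"twist":[0,0,0],"grip":66},{"delta_pos":[-1.35,11.4,-2],"twist":[0,0,0],"grip":66},{"delta_pos":[-1.35,11.4,-2],"twist":[0,0,0],"grip":66}]' 30
python3 - <<'E'
from h import *
plan([515,-406,2.5],-6.5)
E
```

```text
time_s: 7.25
ee_pos: [517.7, -402.5, 61.2]
ee_rot: [-90.0, -0.0, -6.5]
force: [0.0, 0.2, 0.2]
gripper_width: 60.1
t 7.25 pos [ 517.7 -402.5   61.2] rot [-90.   -0.   -6.5] w 60.1 F [0.  0.2 0.2]
delta cm [-0.23  5.87 -0.38] twist [-0.  0.  0.]
```

```bash
python3 -m pendant '[{"delta_pos":[-0.2,3,-0.3],"twist":[0,0,0],"grip":66},{"delta_pos":[-0.2,5.8,-0.3],"twist":[0,0,0],"grip":66},{"delta_pos":[-0.2,5.8,-0.3],"twist":[0,0,0],"grip":66},{"delta_pos":[-0.2,5.8,-0.3],"twist":[0,0,0],"grip":66},{"delta_pos":[-0.2,5.8,-0.3],"twist":[0,0,0],"grip":30}]' 30;python3 -m pendant '[{"delta_pos":[0,0,0],"twist":[0,0,0],"grip":30},{"delta_pos":[0,0,0],"twist":[0,0,0],"grip":30},{"delta_pos":[0,0,0],"twist":[0,0,0],"grip":30},{"delta_pos":[0,-3,0],"twist":[0,0,0],"grip":30},{"delta_pos":[0,-8,0],"twist":[0,0,0],"grip":30}]' 30; python3 -m pendant '[{"delta_pos":[0,-3,0],"twist":[0,0,0],"grip":30},{"delta_pos":[0,-7,0],"twist":[0,0,0],"grip":30},{"delta_pos":[0,-9,0],"twist":[0,0,0],"grip":30},{"delta_pos":[0,-9,0],"twist":[0,0,0],"grip":30},{"delta_pos":[0,-9,0],"twist":[0,0,0],"grip":30}]' 30; python3 -c "
from h import *
plan([*vise(15,0),170],VY)"
```

```text
time_s: 7.75
ee_pos: [516.4, -407.1, 5.6]
ee_rot: [-90.1, -0.2, -6.5]
force: [0.1, -0.4, 0.6]
gripper_width: 55.0
time_s: 8.25
ee_pos: [512.3, -404.4, 80.0]
ee_rot: [-89.7, 0.4, -6.5]
force: [1.4, -0.4, -0.3]
gripper_width: 35.6
time_s: 8.75
ee_pos: [514.1, -405.9, 172.2]
ee_rot: [-90.0, 0.0, -6.5]
force: [-0.8, -0.4, -0.4]
gripper_width: 35.6
t 8.75 pos [ 514.1 -405.9  172.2] rot [-90.    0.   -6.5] w 35.6 F [-0.8 -0.4 -0.4]
delta cm [ 8.44  0.24 40.49] twist [-0.   9.4 -0. ]
```

```bash
python3 -m pendant '[{"delta_pos":[0.8,0,4.5],"twist":[0,2,0],"grip":30},{"delta_pos":[2,0,9],"twist":[0,4,0],"grip":30},{"delta_pos":[3,0,13.5],"twist":[0,6,0],"grip":30},{"delta_pos":[4,0,18],"twist":[0,8,0],"grip":30},{"delta_pos":[5,0,22],"twist":[0,9.4,0],"grip":30}]' 30; python3 -c "
from h import *
plan([*vise(15,0),170],VY)"
```

```text
time_s: 9.25
ee_pos: [588.4, -190.8, 170.2]
ee_rot: [-90.0, 0.3, -16.0]
force: [0.1, -0.2, -1.0]
gripper_width: 35.8
t 9.25 pos [ 588.4 -190.8  170.2] rot [-90.    0.3 -16. ] w 35.8 F [ 0.1 -0.2 -1. ]
delta cm [ 0.47  0.03 18.6 ] twist [-0.  -0.1 -0.3]
```

```bash
python3 -m pendant '[{"delta_pos":[0.1,0,4.5],"twist":[0,0,0],"grip":30},{"delta_pos":[0.2,0,9],"twist":[0,0,0],"grip":30},{"delta_pos":[0.3,0,13.5],"twist":[0,0,0],"grip":30},{"delta_pos":[0.45,0,17],"twist":[0,0,0],"grip":30},{"delta_pos":[0.45,0,18.6],"twist":[0,0,0],"grip":30}]' 30; python3 -m pendant '[{"delta_pos":[0,0,0],"twist":[0,0,0],"grip":30},{"delta_pos":[0,3,0],"twist":[0,0,0],"grip":30},{"delta_pos":[0,6,0],"twist":[0,0,0],"grip":30},{"delta_pos":[0,9,0],"twist":[0,0,0],"grip":30},{"delta_pos":[0,9,0],"twist":[0,0,0],"grip":30}]' 30;python3 -c "
from h import *
plan([*vise(15,0),44],VY);print(invvise(state()['ee_pos']))"
```

```text
time_s: 9.75
ee_pos: [644.2, -12.5, 170.1]
ee_rot: [-90.0, 0.2, -15.8]
force: [-0.2, -0.0, 0.3]
gripper_width: 35.6
time_s: 10.25
ee_pos: [640.4, -17.6, 77.8]
ee_rot: [-90.2, 0.6, -16.0]
force: [-1.5, -0.4, 0.7]
gripper_width: 35.3
t 10.25 pos [640.4 -17.6  77.8] rot [-90.2   0.6 -16. ] w 35.3 F [-1.5 -0.4  0.7]
delta cm [0.27 3.37 0.54] twist [ 0.2 -0.1 -0.6]
[12.60781137 -5.24754715]
```

```bash
python3 -m pendant '[{"delta_pos":[0.1,1,0.1],"twist":[0,0,0],"grip":30},{"delta_pos":[0.1,1.5,0.1],"twist":[0,0,0],"grip":30},{"delta_pos":[0.1,2,0.1],"twist":[0,0,0],"grip":30},{"delta_pos":[0.1,2,0.1],"twist":[0,0,0],"grip":30},{"delta_pos":[0.1,2,0.1],"twist":[0,0,0],"grip":30}]' 30; python3 -c "
from h import *
plan([*vise(15,0),44],VY);print(invvise(state()['ee_pos']))
imaging.grab_frame('top')
plan([*vise(15,0),44],VY);print(invvise(state()['ee_pos']))"
```

```text
time_s: 10.75
ee_pos: [646.2, -15.0, 63.4]
ee_rot: [-90.0, -0.1, -15.9]
force: [-0.3, -0.4, 0.0]
gripper_width: 36.1
t 10.75 pos [646.2 -15.   63.4] rot [-90.   -0.1 -15.9] w 36.1 F [-0.3 -0.4  0. ]
delta cm [-0.25  1.94  0.11] twist [-0.  -0.   0.1]
[17.50592267 -1.12071852]
t 10.8 pos [646.3 -14.9  63.4] rot [-90.   -0.1 -15.9] w 35.6 F [0.6 0.5 0.2]
delta cm [-0.25  1.94  0.11] twist [-0.  -0.   0.1]
[17.51975789 -1.05789477]
```

```bash
python3 -m pendant '[{"delta_pos":[-0.1,0.6,0.1],"twist":[0,0,0],"grip":30},{"delta_pos":[-0.1,1.2,0.1],"twist":[0,0,0],"grip":30},{"delta_pos":[-0.1,1.7,0.1],"twist":[0,0,0],"grip":30},{"delta_pos":[-0.1,1.8,0.1],"twist":[0,0,0],"grip":30},{"delta_pos":[-0.1,1.9,0.1],"twist":[0,0,0],"grip":30}]' 30; python3 -m pendant '[{"delta_pos":[0,0.05,0],"twist":[0,0,0],"grip":30},{"delta_pos":[0,0.1,0],"twist":[0,0,0],"grip":30},{"delta_pos":[0,0.15,0],"twist":[0,0,0],"grip":30},{"delta_pos":[0,0.15,0],"twist":[0,0,0],"grip":30},{"delta_pos":[0,0.15,0],"twist":[0,0,0],"grip":30}]' 30
```

```text
time_s: 11.3
ee_pos: [645.1, -13.7, 43.4]
ee_rot: [-90.0, 0.0, -15.9]
force: [0.4, -0.1, -0.2]
gripper_width: 35.5
time_s: 11.8
ee_pos: [645.3, -13.7, 42.4]
ee_rot: [-90.0, -0.0, -15.9]
force: [0.5, -0.5, 0.2]
gripper_width: 35.3
```

```bash
python3 -m pendant '[{"delta_pos":[0,0.05,0],"twist":[0,0,0],"grip":30},{"delta_pos":[0,0.1,0],"twist":[0,0,0],"grip":30},{"delta_pos":[0,0.15,0],"twist":[0,0,0],"grip":30},{"delta_pos":[0,0.15,0],"twist":[0,0,0],"grip":30},{"delta_pos":[0,0.15,0],"twist":[0,0,0],"grip":30}]' 30
```

```text
time_s: 12.3
ee_pos: [645.3, -13.7, 41.9]
ee_rot: [-90.0, -0.0, -15.9]
force: [-1.8, 0.1, 6.1]
gripper_width: 36.0
```

```bash
python3 -m pendant '[{"delta_pos":[0,-0.07,0],"twist":[0,0,0],"grip":30},{"delta_pos":[0,-0.07,0],"twist":[0,0,0],"grip":50},{"delta_pos":[0,-0.07,0],"twist":[0,0,0],"grip":60},{"delta_pos":[0,-0.07,0],"twist":[0,0,0],"grip":65},{"delta_pos":[0,-0.07,0],"twist":[0,0,0],"grip":65}]' 30; python3 -m pendant '[{"delta_pos":[0,0,0],"twist":[0,0,0],"grip":65},{"delta_pos":[0,-3,0],"twist":[0,0,0],"grip":65},{"delta_pos":[0,-8,0],"twist":[0,0,0],"grip":65},{"delta_pos":[0,-13,0],"twist":[0,0,0],"grip":65},{"delta_pos":[0,-18,0],"twist":[0,0,0],"grip":65}]' 30; python3 -c "
from h import *
plan([561.4,283.2,220],-93.1)"
```

```text
time_s: 12.8
ee_pos: [645.2, -13.7, 41.2]
ee_rot: [-90.0, 0.0, -15.9]
force: [0.8, 0.4, -0.9]
gripper_width: 59.1
time_s: 13.3
ee_pos: [644.9, -13.7, 223.3]
ee_rot: [-90.0, 0.0, -15.9]
force: [0.0, -0.2, -0.1]
gripper_width: 59.3
t 13.3 pos [644.9 -13.7 223.3] rot [-90.    0.  -15.9] w 59.3 F [ 0.  -0.2 -0.1]
delta cm [-16.18   0.33  26.26] twist [ 0.  77.2 -0. ]
```

```bash
python3 -m pendant '[{"delta_pos":[-2,0,3.5],"twist":[0,8,0],"grip":65},{"delta_pos":[-4,0,7],"twist":[0,16,0],"grip":65},{"delta_pos":[-6,0,10],"twist":[0,24,0],"grip":65},{"delta_pos":[-8,0,13],"twist":[0,32,0],"grip":65},{"delta_pos":[-10,0,16],"twist":[0,40,0],"grip":65}]' 30
python3 - <<'E'
from h import *
plan([561.4,283.2,190],-93.1)
E
```

```text
time_s: 13.8
ee_pos: [592.3, 168.8, 221.5]
ee_rot: [-90.0, 0.0, -56.3]
force: [0.6, 0.1, 0.6]
gripper_width: 59.7
t 13.8 pos [592.3 168.8 221.5] rot [-90.    0.  -56.3] w 59.7 F [0.6 0.1 0.6]
delta cm [-11.23   3.15   3.78] twist [-0.  36.8 -0. ]
```

```bash
python3 -m pendant '[{"delta_pos":[-2.5,0.5,1],"twist":[0,8,0],"grip":65},{"delta_pos":[-5,1,2],"twist":[0,16,0],"grip":65},{"delta_pos":[-8,2,3],"twist":[0,24,0],"grip":65},{"delta_pos":[-11.2,3,3.8],"twist":[0,32,0],"grip":65},{"delta_pos":[-11.2,3,3.8],"twist":[0,36.8,0],"grip":65}]' 30
python3 - <<'E'
from h import *
p,d=imaging.grab_frame("top"); np.save("pics/top3.npy",d);cv2.imwrite("pics/top3.png",p[:,:,::-1])
ps,ds=imaging.grab_frame("side"); cv2.imwrite("pics/side3.png",ps[:,:,::-1])
plan([561.4,283.2,140],-93.1)
W=cloud("top",d); z=W[...,2]
m=np.zeros((480,640),bool); m[150:245,270:350]=1
p=p.astype(int); wood=m&(p[...,0]-p[...,2]>40)
for lo,hi in((28,44),(46,62)):
    w=wood&(z>lo)&(z<hi); r,n=rect(W,w); print(n,r, invvise(r[0]))
a=cv2.resize(cv2.imread("pics/top3.png")[145:260,280:365],None,fx=4,fy=4,interpolation=cv2.INTER_CUBIC)
b=cv2.resize(cv2.imread("pics/side3.png")[130:245,280:395],None,fx=4,fy=4,interpolation=cv2.INTER_CUBIC)
cv2.imwrite("pics/c3.png",np.hstack([a,b]))
E
```

```text
time_s: 14.3
ee_pos: [559.4, 284.8, 189.7]
ee_rot: [-90.2, 0.0, -92.8]
force: [0.9, -0.2, -0.0]
gripper_width: 59.4
t 14.4 pos [561.2 282.4 191. ] rot [-90.   -0.  -92.6] w 59.1 F [-0.4  0.3  0.8]
delta cm [-0.08  5.1   0.02] twist [0.  0.5 0. ]
113 ((642.9796142578125, -13.918281555175781), (58.88113784790039, 28.590917587280273), 73.92961120605469) [14.09156626 -0.99586767]
148 ((644.2037353515625, -15.835494995117188), (35.783958435058594, 28.37116241455078), 75.1156234741211) [15.79409238 -2.50437177]
```

View pics/c3.png

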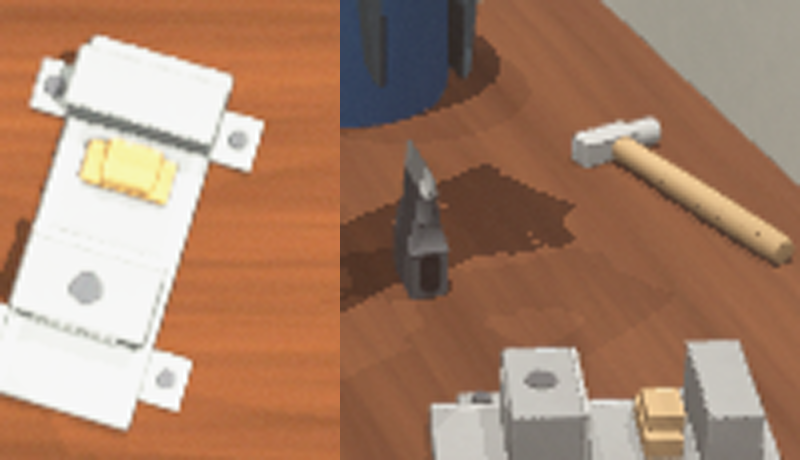

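The short block lies centred on the long block: short at vise (15.8, -2.5), long at (14.1, -1.0). The tool is now over the axe.

```bash
python3 -m pendant '[{"delta_pos":[0,4,0],"twist":[0,0.5,0],"grip":65},{"delta_pos":[0,8,0],"twist":[0,0.5,0],"grip":65},{"delta_pos":[0,11,0],"twist":[0,0.5,0],"grip":65},{"delta_pos":[0,11.5,0],"twist":[0,0.5,0],"grip":65},{"delta_pos":[0,11.5,0],"twist":[0,0.5,0],"grip":65}]' 40; python3 -m pendant '[{"delta_pos":[0,0,0],"twist":[0,0,0],"grip":5},{"delta_pos":[0,0,0],"twist":[0,0,0],"grip":5},{"delta_pos":[0,0,0],"twist":[0,0,0],"grip":5},{"delta_pos":[0,0,0],"twist":[0,0,0],"grip":5},{"delta_pos":[0,0,0],"twist":[0,0,0],"grip":5}]' 40
```

```text
time_s: 14.9
ee_pos: [562.0, 281.1, 76.3]
ee_rot: [-90.0, -0.0, -93.2]
force: [-0.6, -0.2, 0.7]
gripper_width: 59.3
time_s: 15.4
ee_pos: [561.9, 281.7, 77.0]
ee_rot: [-90.0, 0.0, -93.2]
force: [0.3, -0.3, -0.5]
gripper_width: 22.4
```

```bash
python3 -m pendant '[{"delta_pos":[0,0,0],"twist":[0,0,0],"grip":5},{"delta_pos":[0,0,0],"twist":[0,0,0],"grip":5},{"delta_pos":[0,0,0],"twist":[0,0,0],"grip":5},{"delta_pos":[0,-0.5,0],"twist":[0,0,0],"grip":5},{"delta_pos":[0,-1.5,0],"twist":[0,0,0],"grip":5}]' 40; python3 -m pendant '[{"delta_pos":[0,-2,0],"twist":[0,0,0],"grip":5},{"delta_pos":[0,-5,0],"twist":[0,0,0],"grip":5},{"delta_pos":[0,-9,0],"twist":[0,0,0],"grip":5},{"delta_pos":[0,-12,0],"twist":[0,0,0],"grip":5},{"delta_pos":[0,-12,0],"twist":[0,0,0],"grip":5}]' 40
python3 - <<'E'
from h import *
ps,ds=imaging.grab_frame("side"); cv2.imwrite("pics/side4.png",cv2.resize(ps[70:220,230:380,::-1],None,fx=4,fy=4,interpolation=cv2.INTER_CUBIC))
plan([*vise(17,-1.5),210],VY-90)
E
```

```text
time_s: 15.9
ee_pos: [559.1, 280.7, 89.2]
ee_rot: [-90.4, -0.2, -93.2]
force: [0.0, -0.7, -7.8]
gripper_width: 14.8
time_s: 16.4
ee_pos: [563.6, 282.8, 216.2]
ee_rot: [-89.6, 0.3, -93.2]
force: [0.1, 0.2, -6.9]
gripper_width: 14.7
t 16.45 pos [562.1 282.  212.8] rot [-89.9   0.1 -93.2] w 14.7 F [ 0.   0.2 -9. ]
delta cm [29.2   0.26 10.02] twist [-0.1 12.7 -0.1]
```

View pics/side4.png

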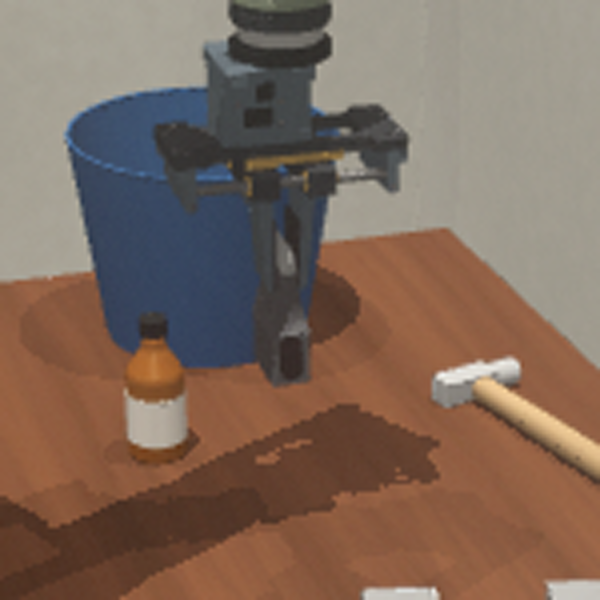

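```bash
python3 -m pendant '[{"delta_pos":[3,0,1],"twist":[0,2,0],"grip":5},{"delta_pos":[7,0,2.4],"twist":[0,4,0],"grip":5},{"delta_pos":[11,0,3.8],"twist":[0,6,0],"grip":5},{"delta_pos":[15,0,5.2],"twist":[0,9,0],"grip":5},{"delta_pos":[19,0,6.5],"twist":[0,12.7,0],"grip":5}]' 40; python3 -c "
from h import *
plan([*vise(17,-3),210],VY-90)"
```

```text
time_s: 16.95
ee_pos: [614.2, 86.5, 207.7]
ee_rot: [-90.4, -0.1, -106.1]
force: [0.5, 0.3, -7.8]
gripper_width: 15.1
t 16.95 pos [614.2  86.5 207.7] rot [-9.040e+01 -1.000e-01 -1.061e+02] w 15.1 F [ 0.5  0.3 -7.8]
delta cm [ 9.06 -0.24  5.84] twist [ 0.4 -0.2  0.1]
```

```bash
python3 -m pendant '[{"delta_pos":[3,0,2],"twist":[0,0,0],"grip":5},{"delta_pos":[6,0,4],"twist":[0,0,0],"grip":5},{"delta_pos":[8,0,5.2],"twist":[0,0,0],"grip":5},{"delta_pos":[9,0,5.8],"twist":[0,0,0],"grip":5},{"delta_pos":[9,0,5.8],"twist":[0,0,0],"grip":5}]' 40; python3 -m pendant '[{"delta_pos":[0,0,0],"twist":[0,0,0],"grip":5},{"delta_pos":[0,2,0],"twist":[0,0,0],"grip":5},{"delta_pos":[0,4,0],"twist":[0,0,0],"grip":5},{"delta_pos":[0,5.5,0],"twist":[0,0,0],"grip":5},{"delta_pos":[0,5.5,0],"twist":[0,0,0],"grip":5}]' 40
python3 - <<'E'
from h import *
imaging.grab_frame("top")
ps,ds=imaging.grab_frame("side"); cv2.imwrite("pics/side5.png",cv2.resize(ps[130:270,280:420,::-1],None,fx=4,fy=4,interpolation=cv2.INTER_CUBIC))
plan([*vise(17,-3),128],VY-90)
E
```

```text
time_s: 17.45
ee_pos: [645.9, -15.3, 208.8]
ee_rot: [-90.3, -0.1, -106.1]
force: [-0.8, 0.9, -7.6]
gripper_width: 14.6
time_s: 17.95
ee_pos: [644.5, -12.2, 153.6]
ee_rot: [-90.4, -0.0, -105.8]
force: [-1.1, 1.1, -7.2]
gripper_width: 14.9
t 18.05 pos [646.8 -12.8 156.6] rot [ -90.     0.  -105.9] w 15.0 F [ 0.5 -0.1 -6.6]
delta cm [ 0.41  2.86 -0.05] twist [ 0.  0. -0.]
```

View pics/side5.png

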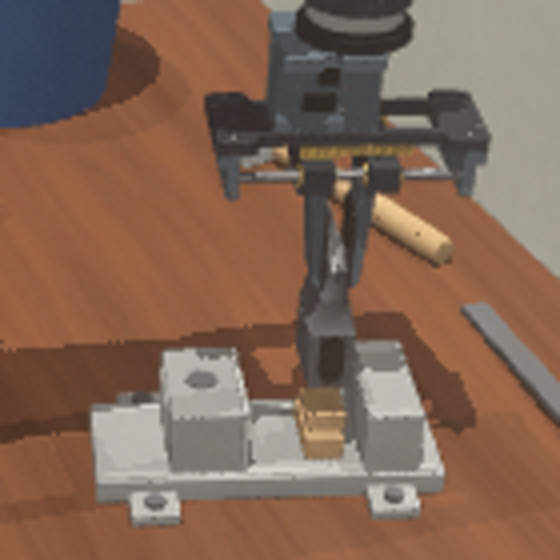

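```bash
python3 -m pendant '[{"delta_pos":[0.3,0.8,0],"twist":[0,0,0],"grip":5},{"delta_pos":[0.4,1.6,0],"twist":[0,0,0],"grip":5},{"delta_pos":[0.4,2.2,0],"twist":[0,0,0],"grip":5},{"delta_pos":[0.4,2.4,0],"twist":[0,0,0],"grip":5},{"delta_pos":[0.4,2.5,0],"twist":[0,0,0],"grip":5}]' 40; python3 -m pendant '[{"delta_pos":[0,0.05,0],"twist":[0,0,0],"grip":5},{"delta_pos":[0,0.1,0],"twist":[0,0,0],"grip":5},{"delta_pos":[0,0.15,0],"twist":[0,0,0],"grip":5},{"delta_pos":[0,0.2,0],"twist":[0,0,0],"grip":5},{"delta_pos":[0,0.2,0],"twist":[0,0,0],"grip":5}]' 40
```

```text
time_s: 18.55
ee_pos: [645.7, -18.1, 131.1]
ee_rot: [-90.0, 0.0, -106.0]
force: [0.3, -0.9, -6.4]
gripper_width: 14.5
time_s: 19.05
ee_pos: [645.9, -18.0, 129.5]
ee_rot: [-90.0, 0.0, -105.9]
force: [0.7, -0.0, -7.4]
gripper_width: 15.1
```

```bash
python3 -m pendant '[{"delta_pos":[0,0.05,0],"twist":[0,0,0],"grip":5},{"delta_pos":[0,0.1,0],"twist":[0,0,0],"grip":5},{"delta_pos":[0,0.15,0],"twist":[0,0,0],"grip":5},{"delta_pos":[0,0.15,0],"twist":[0,0,0],"grip":5},{"delta_pos":[0,0.15,0],"twist":[0,0,0],"grip":5}]' 40
```

```text
time_s: 19.55
ee_pos: [646.3, -18.1, 128.8]
ee_rot: [-89.9, 0.0, -105.9]
force: [0.4, -0.2, -1.1]
gripper_width: 15.4
```

```bash
python3 -m pendant '[{"delta_pos":[0,0,0],"twist":[0,0,0],"grip":20},{"delta_pos":[0,0,0],"twist":[0,0,0],"grip":25},{"delta_pos":[0,0,0],"twist":[0,0,0],"grip":35},{"delta_pos":[0,0,0],"twist":[0,0,0],"grip":50},{"delta_pos":[0,0,0],"twist":[0,0,0],"grip":65}]' 40; python3 -m pendant '[{"delta_pos":[0,0,0],"twist":[0,0,0],"grip":65},{"delta_pos":[0,-3,0],"twist":[0,0,0],"grip":65},{"delta_pos":[0,-6,0],"twist":[0,0,0],"grip":65},{"delta_pos":[0,-10,0],"twist":[0,0,0],"grip":65},{"delta_pos":[0,-12,0],"twist":[0,0,0],"grip":65}]' 40
python3 - <<'E'
from h import *
plan([*vise(-190,0),240],VY-90)
ps,ds=imaging.grab_frame("side"); cv2.imwrite("pics/side6.png",cv2.resize(ps[130:270,280:420,::-1],None,fx=4,fy=4,interpolation=cv2.INTER_CUBIC))
E
```

```text
time_s: 20.05
ee_pos: [646.0, -18.0, 128.1]
ee_rot: [-90.0, 0.0, -105.9]
force: [0.2, -0.0, 1.0]
gripper_width: 44.0
time_s: 20.55
ee_pos: [647.0, -18.1, 251.8]
ee_rot: [-89.7, 0.1, -105.9]
force: [0.2, -0.3, -0.4]
gripper_width: 59.3
t 20.55 pos [647.  -18.1 251.8] rot [-8.970e+01  1.000e-01 -1.059e+02] w 59.3 F [ 0.2 -0.3 -0.4]
delta cm [ -0.37   1.07 -20.92] twist [-0.3 -0.  -0.1]
```

View pics/side6.png

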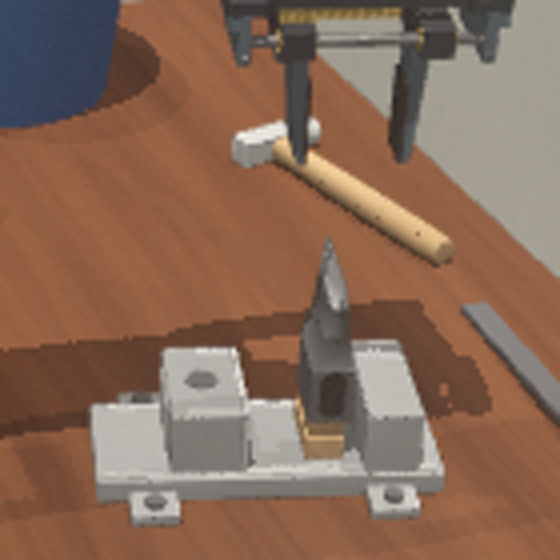

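```bash
python3 -m pendant '[{"delta_pos":[0,0,-4],"twist":[0,-8,0],"grip":30},{"delta_pos":[0,0,-8],"twist":[0,-16,0],"grip":30},{"delta_pos":[0,0,-12],"twist":[0,-24,0],"grip":30},{"delta_pos":[-0.2,0.5,-16],"twist":[0,-32,0],"grip":30},{"delta_pos":[-0.4,1,-19],"twist":[0,-40,0],"grip":30}]' 40
python3 - <<'E'
from h import *
plan([*vise(-165,0),180],VY)
E
```

```text
time_s: 21.1
ee_pos: [461.6, 38.4, 237.3]
ee_rot: [-90.1, 0.0, -65.6]
force: [-0.0, 0.3, 0.7]
gripper_width: 27.6
t 21.1 pos [461.6  38.4 237.3] rot [-90.1   0.  -65.6] w 27.6 F [-0.   0.3  0.7]
delta cm [0.6  5.72 0.77] twist [  0.  -49.7  -0.1]
```

```bash
python3 -m pendant '[{"delta_pos":[0.2,1,0.2],"twist":[0,-8,0],"grip":30},{"delta_pos":[0.4,2,0.4],"twist":[0,-16,0],"grip":30},{"delta_pos":[0.6,3.5,0.8],"twist":[0,-24,0],"grip":30},{"delta_pos":[0.6,5,0.8],"twist":[0,-32,0],"grip":30},{"delta_pos":[0.6,5.7,0.8],"twist":[0,-40,0],"grip":30}]' 40
python3 - <<'E'
from h import *
p,d=imaging.grab_frame("top"); cv2.imwrite("pics/top7.png",cv2.resize(p[130:270,240:380,::-1],None,fx=4,fy=4,interpolation=cv2.INTER_CUBIC))
W=cloud("top",d); z=W[...,2]
m=np.zeros((480,640),bool); m[140:225,280:350]=1
for lo,hi in((150,172),(80,172)):
    w=m&(z>lo)&(z<hi); r,n=rect(W,w); print(n,r, invvise(r[0]))
plan([*vise(-165,0),34],VY)
E
```

```text
time_s: 21.6
ee_pos: [472.9, 35.7, 179.1]
ee_rot: [-90.1, 0.2, -25.6]
force: [-0.8, 0.2, 0.6]
gripper_width: 27.4
109 ((643.3997192382812, -15.556747436523438), (69.4842758178711, 7.706904411315918), 74.86385345458984) [14.9444714  -2.45655636]
337 ((638.0111694335938, -14.422138214111328), (69.33856964111328, 20.90789031982422), 77.40220642089844) [ 9.4512438  -2.84159869]
t 21.65 pos [472.4  35.6 178.4] rot [-90.1   0.2 -25.4] w 27.1 F [-0.8 -0.3 -0.9]
delta cm [-9.000e-02  1.444e+01  1.000e-02] twist [ 0.1 -9.5 -0.2]
```

View pics/top7.png

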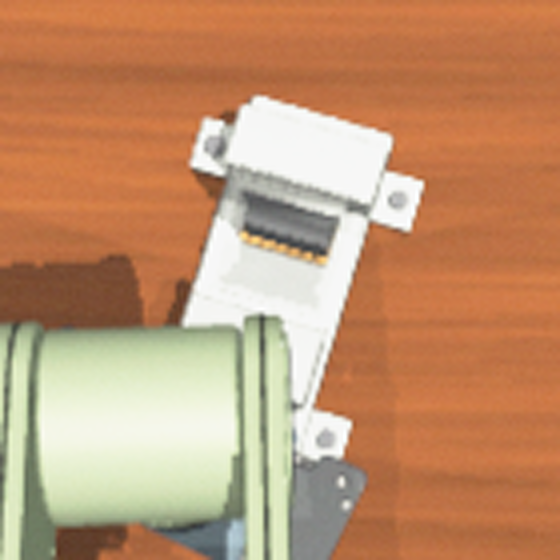

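```bash
python3 -m pendant '[{"delta_pos":[0,3,0],"twist":[0,-5,0],"grip":30},{"delta_pos":[0,6,0],"twist":[0,-9.5,0],"grip":30},{"delta_pos":[0,10,0],"twist":[0,-9.5,0],"grip":30},{"delta_pos":[0,13,0],"twist":[0,-9.5,0],"grip":30},{"delta_pos":[0,14.2,0],"twist":[0,-9.5,0],"grip":30}]' 40;python3 -m pendant '[{"delta_pos":[0,0,0],"twist":[0,0,0],"grip":30},{"delta_pos":[1,0,0],"twist":[0,0,0],"grip":30},{"delta_pos":[2,0,0],"twist":[0,0,0],"grip":30},{"delta_pos":[3,0,0],"twist":[0,0,0],"grip":30},{"delta_pos":[3.5,0,0],"twist":[0,0,0],"grip":30}]' 40
python3 - <<'E'
from h import *
plan([*vise(-64,0),38],VY); print(invvise(state()['ee_pos']))
E
```

```text
time_s: 22.15
ee_pos: [471.8, 35.7, 36.2]
ee_rot: [-90.1, 0.3, -16.6]
force: [0.3, 0.0, -0.3]
gripper_width: 27.8
time_s: 22.65
ee_pos: [509.9, 25.5, 39.9]
ee_rot: [-89.9, -0.2, -16.5]
force: [-0.5, -0.2, 0.3]
gripper_width: 27.3
t 22.65 pos [509.9  25.5  39.9] rot [-89.9  -0.2 -16.5] w 27.3 F [-0.5 -0.2  0.3]
delta cm [6.07 0.21 0.02] twist [-0.1 -0.6  0.2]
[-124.66865021    0.45063029]
```

```bash
python3 -m pendant '[{"delta_pos":[0.6,0,0],"twist":[0,-0.6,0],"grip":30},{"delta_pos":[1.2,0,0],"twist":[0,-0.6,0],"grip":30},{"delta_pos":[1.8,0,0],"twist":[0,-0.6,0],"grip":30},{"delta_pos":[2.4,0,0],"twist":[0,-0.6,0],"grip":30},{"delta_pos":[3,0,0],"twist":[0,-0.6,0],"grip":30}]';python3 -m pendant '[{"delta_pos":[0.3,0,0],"twist":[0,0,0],"grip":30},{"delta_pos":[0.6,0,0],"twist":[0,0,0],"grip":30},{"delta_pos":[0.8,0,0],"twist":[0,0,0],"grip":30},{"delta_pos":[1,0,0],"twist":[0,0,0],"grip":30},{"delta_pos":[1.2,0,0],"twist":[0,0,0],"grip":30}]'
python3 - <<'E'
from h import *
plan([*vise(-64,0),38],VY); print(invvise(state()['ee_pos']))
E
```

```text
time_s: 23.15
ee_pos: [535.6, 17.6, 38.8]
ee_rot: [-90.0, 0.1, -15.9]
force: [-3.6, 3.0, 2.2]
gripper_width: 27.4
time_s: 23.65
ee_pos: [547.7, 14.1, 38.8]
ee_rot: [-90.0, 0.0, -15.8]
force: [-4.5, 1.6, -0.3]
gripper_width: 27.6
t 23.65 pos [547.7  14.1  38.8] rot [-90.    0.  -15.8] w 27.6 F [-4.5  1.6 -0.3]
delta cm [2.12 0.08 0.02] twist [ 0.   0.1 -0. ]
[-85.23480226  -0.1750037 ]
```

Pushing the jaw at about 4.7 N. Now going on slowly.

```bash
python3 -m pendant '[{"delta_pos":[0.2,0,0],"twist":[0,0,0],"grip":30},{"delta_pos":[0.4,0,0],"twist":[0,0,0],"grip":30},{"delta_pos":[0.6,0,0],"twist":[0,0,0],"grip":30},{"delta_pos":[0.8,0,0],"twist":[0,0,0],"grip":30},{"delta_pos":[0.9,0,0],"twist":[0,0,0],"grip":30}]';python3 -m pendant '[{"delta_pos":[0.1,0,0],"twist":[0,0,0],"grip":30},{"delta_pos":[0.2,0,0],"twist":[0,0,0],"grip":30},{"delta_pos":[0.3,0,0],"twist":[0,0,0],"grip":30},{"delta_pos":[0.4,0,0],"twist":[0,0,0],"grip":30},{"delta_pos":[0.5,0,0],"twist":[0,0,0],"grip":30}]'
python3 - <<'E'
from h import *
plan([*vise(-64,0),38],VY); print(invvise(state()['ee_pos']))
ps,ds=imaging.grab_frame("side"); cv2.imwrite("pics/side8.png",cv2.resize(ps[130:270,280:420,::-1],None,fx=4,fy=4,interpolation=cv2.INTER_CUBIC))
E
```

```text
time_s: 24.15
ee_pos: [556.6, 11.5, 38.7]
ee_rot: [-90.0, 0.0, -15.8]
force: [-4.2, 1.0, -1.5]
gripper_width: 27.1
time_s: 24.65
ee_pos: [561.3, 10.2, 38.9]
ee_rot: [-90.0, 0.0, -15.8]
force: [-4.5, 0.2, -2.9]
gripper_width: 27.2
t 24.65 pos [561.3  10.2  38.9] rot [-90.    0.  -15.8] w 27.2 F [-4.5  0.2 -2.9]
delta cm [0.71 0.09 0.02] twist [ 0.   0.1 -0. ]
[-71.08710978  -0.18231786]
```

View pics/side8.png

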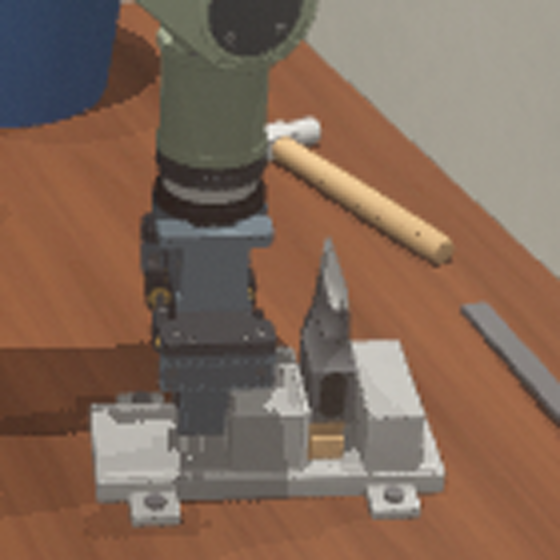

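```bash
python3 -m pendant '[{"delta_pos":[0.1,0,0],"twist":[0,0,0],"grip":30},{"delta_pos":[0.2,0,0],"twist":[0,0,0],"grip":30},{"delta_pos":[0.3,0,0],"twist":[0,0,0],"grip":30},{"delta_pos":[0.4,0,0],"twist":[0,0,0],"grip":30},{"delta_pos":[0.5,0,0],"twist":[0,0,0],"grip":30}]';python3 -m pendant '[{"delta_pos":[0.1,0,0],"twist":[0,0,0],"grip":30},{"delta_pos":[0.2,0,0],"twist":[0,0,0],"grip":30},{"delta_pos":[0.3,0,0],"twist":[0,0,0],"grip":30},{"delta_pos":[0.3,0,0],"twist":[0,0,0],"grip":30},{"delta_pos":[0.3,0,0],"twist":[0,0,0],"grip":30}]'
python3 - <<'E'
from h import *
plan([*vise(-64,0),38],VY); print(invvise(state()['ee_pos']))
E
```

```text
time_s: 25.2
ee_pos: [564.2, 9.4, 39.0]
ee_rot: [-90.0, 0.2, -15.9]
force: [-8.4, 3.3, 0.7]
gripper_width: 27.1
time_s: 25.7
ee_pos: [567.3, 8.5, 39.0]
ee_rot: [-90.0, 0.2, -15.9]
force: [-7.6, 3.0, 0.2]
gripper_width: 27.6
t 25.7 pos [567.3   8.5  39. ] rot [-90.    0.2 -15.9] w 27.6 F [-7.6  3.   0.2]
delta cm [0.08 0.1  0.02] twist [ 0.   0.  -0.2]
[-64.81125323  -0.16883922]
```

```bash
python3 -m pendant '[{"delta_pos":[0.1,0,0],"twist":[0,0,0],"grip":30},{"delta_pos":[0.15,0,0],"twist":[0,0,0],"grip":30},{"delta_pos":[0.2,0,0],"twist":[0,0,0],"grip":30},{"delta_pos":[0.2,0,0],"twist":[0,0,0],"grip":30},{"delta_pos":[0.2,0,0],"twist":[0,0,0],"grip":30}]'
python3 - <<'E'
from h import *
print(invvise(state()['ee_pos']))
ps,ds=imaging.grab_frame("side"); cv2.imwrite("pics/side9.png",cv2.resize(ps[150:270,310:410,::-1],None,fx=5,fy=5,interpolation=cv2.INTER_CUBIC))
p,d=imaging.grab_frame("top"); cv2.imwrite("pics/top9.png",cv2.resize(p[130:270,240:380,::-1],None,fx=4,fy=4,interpolation=cv2.INTER_CUBIC))
W=cloud("top",d); z=W[...,2]
m=np.zeros((480,640),bool); m[140:225,280:350]=1
for lo,hi in((150,172),):
    w=m&(z>lo)&(z<hi); r,n=rect(W,w); print(n,r, invvise(r[0]))
E
```

```text
time_s: 26.2
ee_pos: [569.1, 8.0, 39.0]
ee_rot: [-90.0, 0.2, -15.9]
force: [-9.0, 2.1, 1.1]
gripper_width: 27.2
[-62.96473188  -0.16623391]
287 ((592.448486328125, -22.4571533203125), (136.79539489746094, 116.80682373046875), 73.97677612304688) [-32.16700425 -23.05152171]
```

View pics/side9.png

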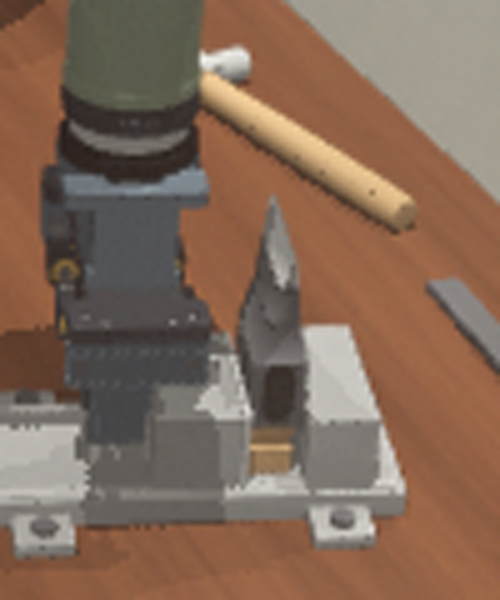

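View pics/top9.png

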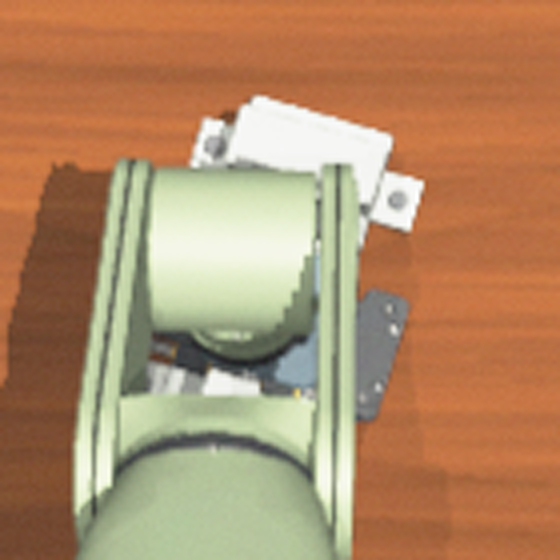

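Side view: the axe is upright and close to the fixed jaw, and the sliding jaw is touching it. I'll press until the force jumps.

```bash
python3 -m pendant '[{"delta_pos":[0.05,0,0],"twist":[0,0,0],"grip":30},{"delta_pos":[0.1,0,0],"twist":[0,0,0],"grip":30},{"delta_pos":[0.15,0,0],"twist":[0,0,0],"grip":30},{"delta_pos":[0.15,0,0],"twist":[0,0,0],"grip":30},{"delta_pos":[0.15,0,0],"twist":[0,0,0],"grip":30}]'
```

```text
time_s: 26.8
ee_pos: [569.7, 7.8, 39.0]
ee_rot: [-90.0, 0.3, -15.9]
force: [-10.4, 3.5, 2.8]
gripper_width: 27.5
```

```bash
python3 -m pendant '[{"delta_pos":[0.05,0,0],"twist":[0,0,0],"grip":30},{"delta_pos":[0.1,0,0],"twist":[0,0,0],"grip":30},{"delta_pos":[0.15,0,0],"twist":[0,0,0],"grip":30},{"delta_pos":[0.15,0,0],"twist":[0,0,0],"grip":30},{"delta_pos":[0.15,0,0],"twist":[0,0,0],"grip":30}]'
```

```text
time_s: 27.3
ee_pos: [569.9, 7.8, 39.1]
ee_rot: [-90.0, 0.5, -15.9]
force: [-14.2, 4.7, 5.4]
gripper_width: 27.4
```

```bash
python3 -m pendant '[{"delta_pos":[0.1,0,0],"twist":[0,0,0],"grip":30},{"delta_pos":[0.2,0,0],"twist":[0,0,0],"grip":30},{"delta_pos":[0.2,0,0],"twist":[0,0,0],"grip":30},{"delta_pos":[0.2,0,0],"twist":[0,0,0],"grip":30},{"delta_pos":[0.2,0,0],"twist":[0,0,0],"grip":30}]'; python3 -m pendant '[{"delta_pos":[-0.3,0,0],"twist":[0,0,0],"grip":30},{"delta_pos":[-0.8,0,0],"twist":[0,0,0],"grip":30},{"delta_pos":[-2,0,0],"twist":[0,0,0],"grip":30},{"delta_pos":[-4,0,0],"twist":[0,0,0],"grip":30},{"delta_pos":[-7,0,0],"twist":[0,0,0],"grip":30}]'; python3 -m pendant '[{"delta_pos":[-2,-3,0],"twist":[0,0,0],"grip":30},{"delta_pos":[-4,-6,0],"twist":[0,0,0],"grip":30},{"delta_pos":[-6,-10,0],"twist":[0,0,0],"grip":30},{"delta_pos":[-7,-14,2],"twist":[0,0,0],"grip":30},{"delta_pos":[-7,-16,6],"twist":[0,0,0],"grip":30}]'; python3 -m pendant '[{"delta_pos":[0,0,4],"twist":[0,0,0],"grip":30},{"delta_pos":[0,0,8],"twist":[0,0,0],"grip":30},{"delta_pos":[0,0,12],"twist":[0,0,0],"grip":30},{"delta_pos":[0,0,16],"twist":[0,0,0],"grip":30},{"delta_pos":[0,0,20],"twist":[0,0,0],"grip":30}]'
python3 - <<'E'
from h import *
ps,ds=imaging.grab_frame("side"); a=cv2.resize(ps[150:270,300:400,::-1],None,fx=4,fy=4,interpolation=cv2.INTER_CUBIC)
p,d=imaging.grab_frame("top"); b=cv2.resize(p[145:265,260:360,::-1],None,fx=4,fy=4,interpolation=cv2.INTER_CUBIC)
cv2.imwrite("pics/c10.png",np.hstack([a,b])); cv2.imwrite("pics/top10.png",p[:,:,::-1])
W=cloud("top",d); z=W[...,2]
m=np.zeros((480,640),bool); m[140:255,270:350]=1
w=m&(z>150)&(z<172); r,n=rect(W,w); print("edge",n,r, invvise(r[0]))
mm=(m&(z>62)&(z<78)).astype(np.uint8); k,l=cv2.connectedComponents(mm)
for i in range(1,k):
    if (l==i).sum()>100: r,n=rect(W,l==i);print("vt",n,np.round(r[0],1),np.round(r[1],1),round(r[2],1),invvise(r[0]))
for nm,b,lo,hi in [("mug",(390,255,445,315),70,95),("tin",(395,195,435,235),50,70),("bottle",(110,220,160,260),20,140)]:
    q=np.zeros((480,640),bool);q[b[1]:b[3],b[0]:b[2]]=1;q&=(z>lo)&(z<hi);r,n=rect(W,q);print(nm,np.round(r[0],1))
E
```

```text
time_s: 27.8
ee_pos: [569.8, 7.8, 39.1]
ee_rot: [-90.1, 0.7, -15.9]
force: [-18.0, 5.8, 8.7]
gripper_width: 27.5
time_s: 28.3
ee_pos: [510.8, 25.2, 39.9]
ee_rot: [-89.9, -0.4, -15.9]
force: [-0.2, 0.5, -0.0]
gripper_width: 27.5
time_s: 28.8
ee_pos: [458.4, 101.7, 203.7]
ee_rot: [-89.8, -0.5, -16.0]
force: [1.5, 0.6, -0.3]
gripper_width: 27.7
time_s: 29.3
ee_pos: [513.3, 296.6, 200.0]
ee_rot: [-89.8, -0.2, -15.8]
force: [0.8, -0.1, -0.0]
gripper_width: 27.5
edge 113 ((650.7847290039062, -17.729900360107422), (69.84943389892578, 7.308340549468994), 74.68097686767578) [22.64229564 -2.52337579]
vt 506 [687.5 -25.3] [100.3  40.6] 74.0 [60.03594024  0.26171196]
vt 770 [611.3  -3.6] [90.4 57.4] 74.5 [-19.18768585   0.24591927]
mug [ 395.7 -287.1]
tin [ 575.8 -287.6]
bottle [486.3 434.2]
```

View pics/c10.png

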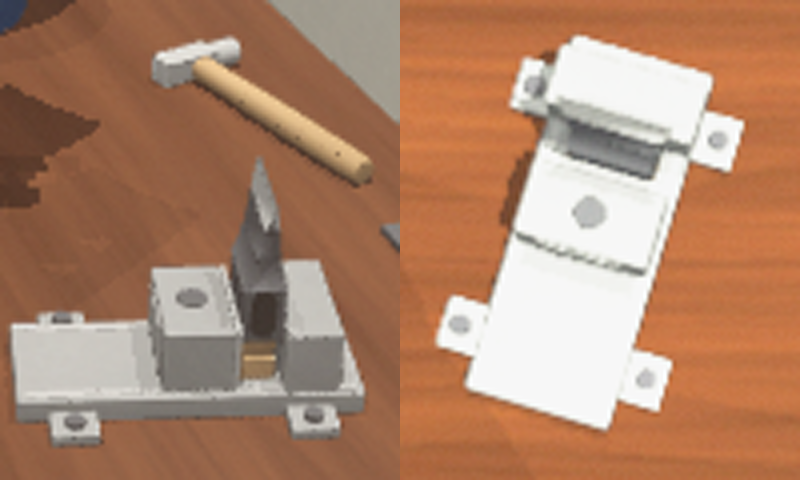

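View pics/top10.png

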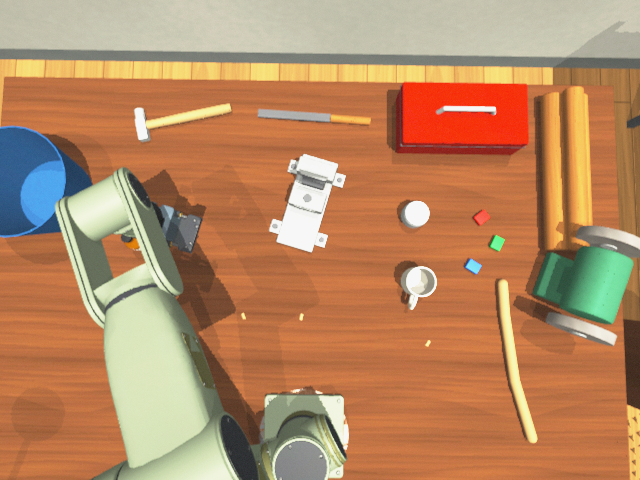

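The bottle at (130,240) is only partly hidden by the arm, and the mug (418,283) and tin (415,214) are where they were. I'll let the arm settle, then hand in.

```bash
python3 -m pendant '[{"delta_pos":[0,0,0],"twist":[0,0,0],"grip":30},{"delta_pos":[0,0,0],"twist":[0,0,0],"grip":30},{"delta_pos":[0,0,0],"twist":[0,0,0],"grip":30},{"delta_pos":[0,0,0],"twist":[0,0,0],"grip":30},{"delta_pos":[0,0,0],"twist":[0,0,0],"grip":30}]'
python3 - <<'E'
from h import *
ps,ds=imaging.grab_frame("side"); cv2.imwrite("pics/side11.png",ps[:,:,::-1])
from workcell import job
print(state()["force"],state()["ee_pos"]); print(job.job_done())
E
```

```text
time_s: 29.9
ee_pos: [512.2, 293.8, 199.3]
ee_rot: [-90.0, -0.0, -15.9]
force: [-0.0, -0.2, 0.4]
gripper_width: 27.6
[0.29978829 0.29644546 0.57425209] [512.17261225 293.95777841 199.24791192]
the job is handed in; nothing more can be done
None
```

View pics/side11.png

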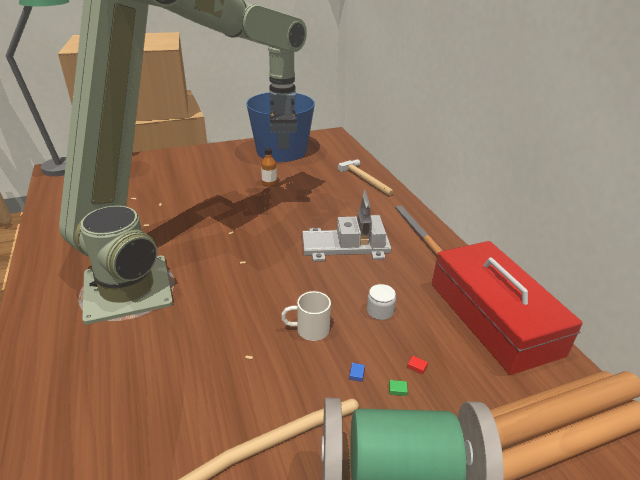

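The axe head is set up in the vise: long block on the bed, short block on it, axe head edge up on that. I pushed the sliding jaw home to about 19 N, backed the arm well clear, and handed the job in at about 30 s.

**Stack:** after the push, the edge reads x ≈ 22.6 mm, y ≈ -2.5 mm in the vise frame, within about 1° of the jaws. The blocks were last measured before the push, within 3 mm of the jaws' middle and of each other. Since then I have only seen the short block between the closed jaws in the side view, not measured the blocks again.

**Jaw:** it reads about 53.8 mm, where 53 is expected. The axe reads about 1.4 mm short of the ideal x = 24, inside the 19–29 mm limit and about the size of the camera calibration error.

**Bystanders:** the tin reads within 1 mm of its start. The mug reads about 6 mm off and the oil bottle about 11 mm off. The bottle was half hidden by the arm in that top view, and both still stand in the same place in the side view. I felt no contact with either, so I take these differences as measurement error.

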